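Hang a bin of gas fittings inside the spares cupboard's bolted door

ROBOT

A 6-joint arm with a two-finger parallel gripper is mounted at the origin on the work surface. World frame = base frame: x ahead of the robot, y to its left, z up, the work surface at z = 0. Lengths are in m, angles in rad, forces in N, time in s.
With the tool pointing down it reaches from about 0.225 to 0.875 m from the base axis. Payload 3.4 kg.
Tool frame: the origin (TCP) lies at the very end of the fingers, on their centre line; the grasp point (between the pads) lies 19 mm behind it; z points along the fingers, y is the direction in which the jaws open and shut (so a half turn about z gives the same grasp; the last joint's range is limited). The gripper opens to 85 mm and grips with 20 to 120 N. Pads are 22 mm wide; open, the fingers measure 114 mm over their backs; the gripper's body (76 mm by 85 mm) begins 54 mm behind the grasp point. The pads swing forward as they close: fully open they stand 13 mm farther back than shut.
Start: joints at [-1.26, 0.276, 1.505, -0, 1.361, -0.121], TCP at [0.241, -0.522, 0.231] pointing down, gripper open.
Joint ranges: [-2.89, 2.89], [-0.75, 2.08], [0.22, 2.7], [-1.18, 4.32], [0.11, 2.71], [-2.7, 2.7]. Speed limits (rad/s): [2.57, 2.57, 3.14, 3.14, 3.14, 3.14].

INTERFACE

Orientations are given as a unit quaternion [w, x, y, z].
In Python, from rig import manip, viewer, job gives the robot as it stands.
- The arm moves only by the shell command python3 -m crank 'ROWS' [OPENING] [FORCE]. ROWS is JSON, a list of rows, each a list of 6 numbers: the shift along the tool's x, y, z in m, then the turn, a rotation vector about the tool's x, y, z in degrees. In form: [[dx, dy, dz, rx, ry, rz], ...]. A call has 1 to 20 rows; each row is the pose to reach, as a shift and turn from the pose measured when the call began, along the tool's axes at that moment; what a row does not reach only later rows make up. A row lasts 1/8 s, in which the tool goes at most 62.5 mm and 10.7 degrees, less where a joint would pass 70% of its speed; a pose out of reach is approached as far as the arm can. A call with a gripper value outside its range is refused whole. OPENING is the opening, from 0 (shut) to 1 (fully open), set as the call begins (- or left out, the last holds). The fingers move at their own pace and stop on an object; FORCE is the grip in N (left out, the last holds). Time passes only in rows, so rows that repeat a pose let the fingers close. It gives the time, the measured TCP pose, the force and the opening at its end, in the units of the state.
- manip.get_state(): the state, without advancing time (a new reading comes with each control period).
- viewer.get_image(name): name is "side" or "top" or "wrist"; returns a dict with "frame" (420x560x3 uint8, blue, green, red), "range_z" (420x560 float32, m along the optical axis (not along the pixel's ray), 0 where there is no reading), "intrinsics" (3x3 intrinsics, pixels), "D" ([k1, k2, p1, p2, k3] as OpenCV has them; the pictures are not rectified), "world_from_camera" (4x4, takes a point from camera to world coordinates); the wrist camera has in their place "mount" (4x4, takes a point from camera to tool coordinates, whose origin is the TCP and whose axes are the flange's). Camera axes: x right, y up, looking along -z (the intrinsics and any distortion apply to the point x, -y, -z); pixel columns grow to the right and rows downward; lengths in m; the calibration is good to about 2 mm. A picture is of the moment at which its call begins: read the wrist's pose just before it.
- job.sign_off(): hands the job in, once; it reports no verdict.
The state is a dict: "clock": time; "qpos": joint angles; "qd": joint speeds; "effort": joint torques, N m; "position": TCP position; "ee_rot": TCP orientation; "contact_force": force on the tool from outside, world axes, zero at the start; "moment": the same for the moment, N m; "width": finger opening in m.
Only numpy, scipy, OpenCV 4.12 (cv2) and the standard library are available. Lean on these libraries where they do the work, as an engineer would, in place of code of your own. Each camera call takes 0.05 s, during which the arm holds its last target. There are 200 camera calls.

TASK

Open up the white spares cupboard: swing the right-hand door wide open, then push down the brass bolt in the edge of the left-hand door and swing that door wide open, to its stop. Put all the loose brass fittings into the green bin and hang the bin by its lip on the top louvre on the inside of the left-hand door, so that the lip is fully caught. I am still stocking the cupboard, so leave both doors wide open, and do not disturb the bottle, the vial rack or the jar.

Things in the scene. Friction and masses are not known exactly. Their poses are not given: they have to be found in the camera images.
- cupboard: White spares cupboard, fixed, 200 deep (x) x 380 wide (y) x 245 high; place and yaw vary. Origin: centre of its underside, on the bench; x points to its back, y to its left end seen from the robot: its two doors are on the -x side, facing the robot. The doors, 20 thick, hang 6 in front of the body, tops level with the roof, 245 above the bench. Nothing inside needs handling.
- right_door (a joint): Right-hand (active) door leaf, 185 wide x 220 high, hinged at its right end on a vertical axis: 0 closed, grows as it swings towards the robot, stop at 1.75 rad. Stays where it is left (hinge friction 0.15 N m). May start a little ajar. A green cover strip on it laps over the joint between the doors.
- left_door (a joint): Left-hand (passive) door leaf, same size, hinged at its left end: 0 closed, grows as it swings towards the robot, stop at 1.75 rad. Held shut by the bolt in its edge until that is pushed down. Hinge friction 0.15 N m. Its inner face carries four horizontal pressed louvres, one above the other, 40 apart.
- right_hinge (a point): Point on the right door's hinge axis, in the door's middle plane, 25 above the bench. Axes turn with the door: x is the door's normal towards its inner side (into the cupboard when closed), y along the door from hinge to meeting edge. Its yaw is the cupboard's plus the joint value.
- left_hinge (a point): Point on the left door's hinge axis, in the door's middle plane, 25 above the bench. Axes turn with the door: x is the door's normal towards its inner side, y along the door from the meeting edge (at y = -185) to the hinge. Its yaw is the cupboard's minus the joint value.
- right_handle (a point): Grip point on the right door's handle: an upright round steel bar, diameter 12, from 150 to 237 above the bench, its centre line 35 in front of the door's outer face, 150 from the hinge, 35 from the meeting edge. This point is on the centre line, 215 above the bench. Axes turn with the door.
- left_handle (a point): The same for the left door's handle. With the doors shut the two bars are 74 apart.
- bolt (a joint): Flush bolt of the left door: travel of its brass tab in m, 0 shot (up, pin in the strike on the cupboard roof), 0.015 fully down (free). Slides stiffly, about 3 N, and stays where it is put.
- bolt_top (a point): Centre of the top of the bolt's brass tab, 230 above the bench when shot. The tab, 12 thick x 27 along the door x 20 high, stands out of the left door's meeting edge at mid-thickness. With the right door shut it is buried in that door's edge; with it open it is pressed down from above. The steel strike on the roof, 22 wide and 15 high, begins 4 from the edge on the left door's side.
- louvre (a point): Middle of the floor of the top louvre's pocket on the left door's inner face, 100 from the hinge, 175 above the bench, 4.5 off the door face; axes as left_hinge. The louvre runs from 20 to 170 from the hinge. Its pocket, open upwards, is 9 wide; the 3 thick tongue in front rises 7, then flares: its edge is 13 above the pocket floor and 16 off the door face. The other louvres are alike.
- bin: Green open bin, 120 long (x) x 66 wide (y) x 60 high, walls 3, floor 4, front wall (-x) 34 high, 180 g. Origin: centre of underside, z up. Hung, its x points against the louvre's x and its back leans on the louvre below, nose down some 0.13 rad. Let go too high it can jam on the louvre: lower it level until the tab is down in the pocket. Can be held across its width.
- bin_lip (a point): Middle of the lower edge of the lip tab at the bin's back: x = 73, z = 40 in the bin's frame, same axes. The lip is a flange level with the rim, reaching 15 behind the back wall, with a tab 4 thick and 56 wide hanging from its end; 11 are free between tab and back wall. Hung, the tab sits in the louvre's pocket behind the tongue, this point at louvre's height.
- fitting1: Loose brass gas fitting: hexagon 24 across flats and 17 high below, round collar of diameter 16 above, 28 high in all, 50 g. Origin: centre of its underside. Three to five of these are present.
- fitting2: Loose brass gas fitting: hexagon 24 across flats and 17 high below, round collar of diameter 16 above, 28 high in all, 50 g. Origin: centre of its underside. Three to five of these are present.
- fitting3: Loose brass gas fitting: hexagon 24 across flats and 17 high below, round collar of diameter 16 above, 28 high in all, 50 g. Origin: centre of its underside. Three to five of these are present.
- fitting4: Loose brass gas fitting: hexagon 24 across flats and 17 high below, round collar of diameter 16 above, 28 high in all, 50 g. Origin: centre of its underside. Three to five of these are present.
- fitting5: Loose brass gas fitting: hexagon 24 across flats and 17 high below, round collar of diameter 16 above, 28 high in all, 50 g. Origin: centre of its underside. Three to five of these are present.
- solvent_bottle: Bystander: amber bottle with a blue cap, diameter 60, height 140. Origin: centre of its underside. Not to be disturbed.
- vial_rack: Bystander: white block 55 x 110 x 32 with two rows of small capped vials, 49 high in all. Origin: centre of its underside. Not to be disturbed.
- septum_jar: Bystander: white jar with a green lid, diameter 52, height 60. Origin: centre of its underside. Not to be disturbed.

How it is judged:
On the way, in this order (a step that is already met when the one before it is completed fails the run):
1. the right-hand door is open by more than 1.2 rad (value of joint right_door above 1.2 rad), for 0.2 s.
2. the left door's bolt is pushed down by more than 12 mm (value of joint bolt above 0.012 m), for 0.2 s.
3. the left-hand door is open by more than 1.5 rad (value of joint left_door above 1.5 rad), for 0.2 s.
At the end, for the whole second after the job is handed in: Right door over 1.2 rad, left over 1.4; lip tab in the pocket of the left door's top louvre (lower edge 4 mm below to 5 mm above its floor, within 6 mm of its middle off the door), bin within 0.25 rad of level and square to the door; all fittings in the bin, below its rim; all at rest (value of joint right_door above 1.2 rad and value of joint left_door above 1.4 rad and x of bin_lip in the frame of louvre between -0.006 and 0.006 m and y of bin_lip in the frame of louvre between -0.06 and 0.07 m and z of bin_lip in the frame of louvre between -0.004 and 0.005 m and angle between bin's own z axis and vertical below 0.25 rad and angle between the x axis of bin and the x axis of louvre, either way round below 0.25 rad and linear speed of bin below 0.02 m/s and x of fitting1 in the frame of bin between -0.056 and 0.056 m and y of fitting1 in the frame of bin between -0.03 and 0.03 m and z of fitting1 in the frame of bin between -0.003 and 0.06 m and linear speed of each of fitting1, fitting2, fitting3, fitting4, fitting5 below 0.03 m/s and x of fitting2 in the frame of bin between -0.056 and 0.056 m and y of fitting2 in the frame of bin between -0.03 and 0.03 m and z of fitting2 in the frame of bin between -0.003 and 0.06 m and x of fitting3 in the frame of bin between -0.056 and 0.056 m and y of fitting3 in the frame of bin between -0.03 and 0.03 m and z of fitting3 in the frame of bin between -0.003 and 0.06 m and x of fitting4 in the frame of bin between -0.056 and 0.056 m and y of fitting4 in the frame of bin between -0.03 and 0.03 m and z of fitting4 in the frame of bin between -0.003 and 0.06 m and x of fitting5 in the frame of bin between -0.056 and 0.056 m and y of fitting5 in the frame of bin between -0.03 and 0.03 m and z of fitting5 in the frame of bin between -0.003 and 0.06 m); the robot touches nothing.
It fails at once if the solvent bottle is pushed more than 30 mm or tipped by more than 0.5 rad (distance of solvent_bottle from where it was at the start of the episode above 0.03 m or angle between solvent_bottle's own z axis and vertical above 0.5 rad).
It fails at once if the vial rack is pushed more than 30 mm or tipped by more than 0.5 rad (distance of vial_rack from where it was at the start of the episode above 0.03 m or angle between vial_rack's own z axis and vertical above 0.5 rad).
It fails at once if the septum jar is pushed more than 30 mm or tipped by more than 0.5 rad (distance of septum_jar from where it was at the start of the episode above 0.03 m or angle between septum_jar's own z axis and vertical above 0.5 rad).
Of fitting1, fitting2, fitting3, fitting4, fitting5 only 3 to 5 are there at a start; the rules pass over those that are not, and their reading is None.
At some moment in a run one of bin, fitting1, fitting2, fitting3, fitting4, fitting5 may be knocked a few centimetres aside while the robot is not near it.
It also fails if it takes over 210 s, if anything falls off the work surface, if the arm or the gripper's body presses on something with over 40 N, if the wrist force passes 120 N, or if a joint passes its speed limit or range.

## Working session

There is one attempt and no reset: what is moved stays moved. The work goes in short steps, Python scripts to look and compute and a shell command to move; the robot and the scene stay as the last step left them, time stands still between calls to the robot, and variables do not carry over. Pictures are saved under pics/ and viewed, about 12 in all and at most 16, crops included, and the job is handed in when it is done.

```bash
ls; mkdir -p pics; python3 - <<'E'
from rig import manip, viewer
import cv2,numpy as np
s=manip.get_state();print(s)
for n in("top","side"):
    d=viewer.get_image(n);cv2.imwrite(f"pics/{n}0.png",d["frame"]);np.savez(f"pics/{n}0.npz",**d)
    print(n,d["intrinsics"].round(1).tolist(),d["D"],np.round(d["world_from_camera"],3).tolist())
E
```

```text
pics
{'clock': 0.0, 'qpos': array([-1.26002258e+00,  2.76603199e-01,  1.50614606e+00,  7.88571483e-06,
        1.36068199e+00, -1.20980348e-01]), 'qd': array([-0.00033313,  0.00014702, -0.00048688,  0.00045446, -0.00068142,
        0.00088964]), 'effort': array([ 2.20630704e-03, -4.16773975e+01, -2.45805842e+01,  6.57841201e-05,
        1.09090985e-02, -2.37840254e-05]), 'position': array([ 0.24046252, -0.52172429,  0.23042987]), 'ee_rot': array([-9.15527107e-04,  9.76788667e-01,  2.14203303e-01, -8.32694299e-05]), 'contact_force': array([ 0.07503088, -0.29219324, -0.00466233]), 'moment': array([ 0.00245774, -0.01548495, -0.05759622]), 'width': 0.08563430907319305}
top [[417.5, 0.0, 287.1], [0.0, 417.5, 211.3], [0.0, 0.0, 1.0]] [-0.02670365  0.          0.          0.          0.        ] [[0.025, 0.998, -0.061, 0.491], [-1.0, 0.024, -0.005, -0.11], [-0.004, 0.061, 0.998, 1.264], [0.0, 0.0, 0.0, 1.0]]
side [[502.8, 0.0, 278.5], [0.0, 502.8, 207.9], [0.0, 0.0, 1.0]] [-0.02757993  0.          0.          0.          0.        ] [[-0.912, 0.254, -0.321, 0.14], [-0.409, -0.586, 0.7, 0.871], [-0.01, 0.77, 0.638, 1.061], [0.0, 0.0, 0.0, 1.0]]
```

View pics/top0.png

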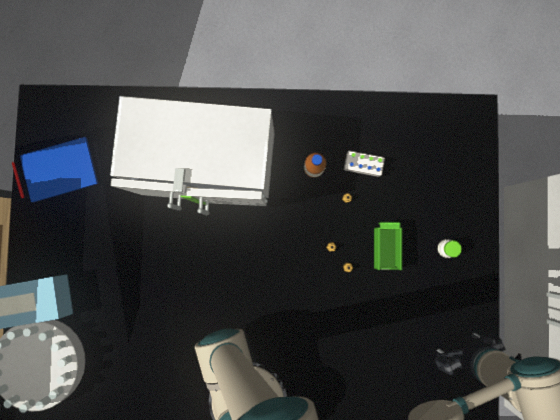

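View pics/side0.png

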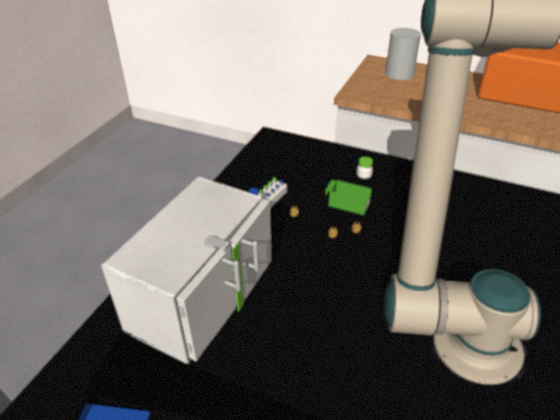

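Top view: the cupboard is upper left, with the handles at (175,203) and (204,208), the strike at (182,180), and the bin at (388,246) with its lip towards +x. There are three fittings at (347,198), (331,247) and (348,267), then the bottle (315,165), rack (365,163) and jar (450,249). The side view shows the same three fittings.

```bash
cat > h.py <<'E'
import numpy as np,cv2
from scipy.spatial.transform import Rotation as R
from rig import manip, viewer
def pose():
    s=manip.get_state();q=np.array(s["ee_rot"])
    T=np.eye(4);T[:3,:3]=R.from_quat(q[[1,2,3,0]]).as_matrix();T[:3,3]=s["position"];return T,s
def view(n,save=None):
    T,s=pose();d=dict(viewer.get_image(n))
    d["M"]=T@d["mount"] if n=="wrist" else d["world_from_camera"]
    if save: cv2.imwrite(f"pics/{save}.png",d["frame"])
    return d
def dirs(d,px):
    p=cv2.undistortPoints(np.array(px,float).reshape(-1,1,2),d["intrinsics"],d["D"]).reshape(-1,2)
    return np.c_[p[:,0],-p[:,1],-np.ones(len(p))]
def plane(d,px,z):
    v=dirs(d,px)@d["M"][:3,:3].T;o=d["M"][:3,3];return o+v*((z-o[2])/v[:,2])[:,None]
def cloud(d):
    h,w=d["range_z"].shape;u,v=np.meshgrid(np.arange(w),np.arange(h))
    P=dirs(d,np.stack([u.ravel(),v.ravel()],1))*d["range_z"].reshape(-1,1)
    return (P@d["M"][:3,:3].T+d["M"][:3,3]).reshape(h,w,3)
def blobs(d,kind,z,amin=15):
    hsv=cv2.cvtColor(d["frame"],cv2.COLOR_BGR2HSV)
    lo,hi={"brass":((12,90,70),(28,255,255)),"green":((45,110,50),(75,255,255))}[kind]
    m=cv2.inRange(hsv,lo,hi);n,l,st,c=cv2.connectedComponentsWithStats(m)
    return [(st[i,4],c[i].round(1),plane(d,[c[i]],z)[0].round(4)) for i in range(1,n) if st[i,4]>=amin]
def go(target,yaw=None):
    """print tool-frame shift (mm) and z turn (deg) to world point; yaw=world direction of tool y (jaw), deg, mod 180"""
    T,_=pose();d=T[:3,:3].T@(np.array(target)-T[:3,3]);out=[(d*1000).round(1).tolist()]
    if yaw is not None:
        y=T[:3,1];c=np.degrees(np.arctan2(y[1],y[0]));k=(yaw-c+90)%180-90;out.append(("rz",round(-k,1)))
    print("go",*out)
E
python3 - <<'E'
from h import *
d=dict(np.load("pics/top0.npz"));d["M"]=d["world_from_camera"];C=cloud(d)
hsv=cv2.cvtColor(d["frame"],cv2.COLOR_BGR2HSV)
z=C[...,2];roi=np.zeros(z.shape,bool);roi[60:215,90:285]=1
m=roi&(abs(z-.245)<.006)
P=C[m];r=cv2.minAreaRect(P[:,:2].astype(np.float32)*1000);print("roof+doors",r,cv2.boxPoints(r).round(0).tolist(),np.median(P[:,2]))
roi2=roi.copy();roi2[:197]=0
for k,(a,b) in {"L":(165,188),"R":(190,215)}.items():
    mm=roi2.copy();mm[:,:a]=0;mm[:,b:]=0;mm&=z>.15
    Q=C[mm];print(k,len(Q),Q[:,2].max().round(3),Q[Q[:,2]>.225].mean(0).round(4) if (Q[:,2]>.225).any() else 0, Q[Q[:,2]>.225].min(0).round(3))
print(blobs(d,"brass",.02),blobs(d,"green",.06))
E
```

```text
roof+doors ((685.0546875, 141.83773803710938), (383.79754638671875, 272.714111328125), 86.13102722167969) [[536.0, -40.0], [808.0, -59.0], [834.0, 324.0], [562.0, 342.0]] 0.2457162664909609
L 121 0.248 [0.569  0.1801 0.2381] [0.555 0.142 0.227]
R 194 1.264 [0.5656 0.1042 0.2513] [ 0.491 -0.11   0.227]
[(np.int32(219), array([313.9, 165.4]), array([ 0.7072, -0.1806,  0.02  ])), (np.int32(72), array([346.6, 197.6]), array([ 0.6125, -0.2803,  0.02  ])), (np.int32(751), array([  3.9, 236.3]), array([0.4706, 0.7498, 0.02  ])), (np.int32(71), array([330.7, 246.7]), array([ 0.4648, -0.2356,  0.02  ])), (np.int32(73), array([347.4, 267. ]), array([ 0.4061, -0.2861,  0.02  ])), (np.int32(20), array([  1. , 332.2]), array([0.1847, 0.7419, 0.02  ]))] [(np.int32(61), array([190.4, 198.5]), array([0.595 , 0.1779, 0.06  ])), (np.int32(1312), array([387.8, 245.8]), array([ 0.4721, -0.3957,  0.06  ])), (np.int32(246), array([452.7, 248.4]), array([ 0.469 , -0.5836,  0.06  ]))]
```

```bash
python3 - <<'E'
import cv2
a=cv2.imread("pics/top0.png")[85:220,100:285];cv2.imwrite("pics/crop0.png",cv2.resize(a,None,fx=4.2,fy=4.2,interpolation=cv2.INTER_CUBIC))
E
```

```text
(no output)
```

View pics/crop0.png

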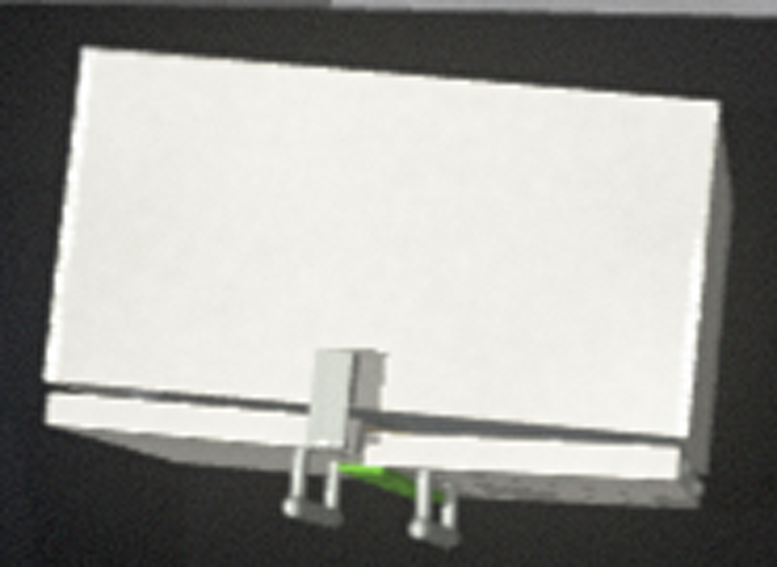

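The crop shows the bars with tops at (292,507) left and (419,528) right. The right door is slightly ajar: its front edge slope differs from the body's.

```bash
python3 - <<'E'
from h import *
d=dict(np.load("pics/top0.npz"));d["M"]=d["world_from_camera"]
px=np.array([(82,47),(720,101),(685,438),(42,380),(46,423),(678,478),(368,461)])/4.2+(100,85)-.4
p=plane(d,px,.245);print(p.round(4))
b=plane(d,np.array([(292,506),(419,527)])/4.2+(100,85)-.4,.237);print(b.round(4))
c=p[:4,:2].mean(0)
yaw=np.mean([np.arctan2(*(p[i,:2]-p[j,:2])[::-1])-a for i,j,a in((0,3,0),(1,2,0),(0,1,np.pi/2),(3,2,np.pi/2))])
print("c",c,yaw)
Rm=R.from_euler("z",yaw).as_matrix()[:2,:2]
for a in b[:,:2]: print("bar in cup",((a-c)@Rm).round(4))
for n,v in dict(rh=(-.116,-.187),lh=(-.116,.187)).items(): print(n,(c+Rm@v).round(4))
for j in (0,.05,.1):
    a=yaw+j;print(j,(c+Rm@(-.116,-.187)+R.from_euler("z",a).as_matrix()[:2,:2]@(-.045,.150)).round(4))
E
```

```text
[[ 0.8332  0.3238  0.245 ]
 [ 0.8081 -0.0582  0.245 ]
 [ 0.6069 -0.0432  0.245 ]
 [ 0.6324  0.337   0.245 ]
 [ 0.607   0.3333  0.245 ]
 [ 0.5834 -0.0398  0.245 ]
 [ 0.589   0.142   0.245 ]]
[[0.5621 0.1879 0.237 ]
 [0.5515 0.1123 0.237 ]]
c [0.72017255 0.13984135] -0.06810649144703888
bar in cup [-0.161   0.0372]
bar in cup [-0.1664 -0.0389]
rh [ 0.5917 -0.0388]
lh [0.6172 0.3343]
0 [0.557  0.1139]
0.05 [0.5494 0.112 ]
0.1 [0.542  0.1097]
```

```bash
python3 - <<'E'
from h import *
T,s=pose();print(T.round(3).tolist())
go((.5515,.1123,.30),88.4)
E
```

```text
[[0.908, 0.418, -0.001, 0.24], [0.418, -0.908, 0.002, -0.522], [0.0, -0.002, -1.0, 0.231], [0.0, 0.0, 0.0, 1.0]]
go [547.8, -445.9, -68.7] ('rz', np.float64(26.3))
```

```bash
python3 -m crank '[[0.1,-0.08,-0.069,0,0,8],[0.2,-0.16,-0.069,0,0,16],[0.3,-0.24,-0.069,0,0,26.3],[0.4,-0.32,-0.069,0,0,26.3],[0.548,-0.446,-0.069,0,0,26.3],[0.548,-0.446,-0.069,0,0,26.3],[0.548,-0.446,-0.069,0,0,26.3],[0.548,-0.446,-0.069,0,0,26.3],[0.548,-0.446,-0.069,0,0,26.3],[0.548,-0.446,-0.069,0,0,26.3],[0.548,-0.446,-0.069,0,0,26.3],[0.548,-0.446,-0.069,0,0,26.3],[0.548,-0.446,-0.069,0,0,26.3],[0.548,-0.446,-0.069,0,0,26.3]]' 1; python3 - <<'E'
from h import *
T,s=pose();print(s["qpos"])
go((.5515,.1123,.203),88.4)
view("wrist","w1")
E
```

```text
clock: 1.85
position: [0.551, 0.112, 0.2999]
ee_rot: [-0.0, 1.0, -0.014, -0.001]
contact_force: [0.5, 0.4, 1.0]
width: 0.0853
[7.61700598e-02 2.27433540e-01 1.40425863e+00 8.32339833e-04
 1.51181921e+00 1.67409354e+00]
go [0.7, -0.3, 96.9] ('rz', np.float64(0.0))
```

View pics/w1.png

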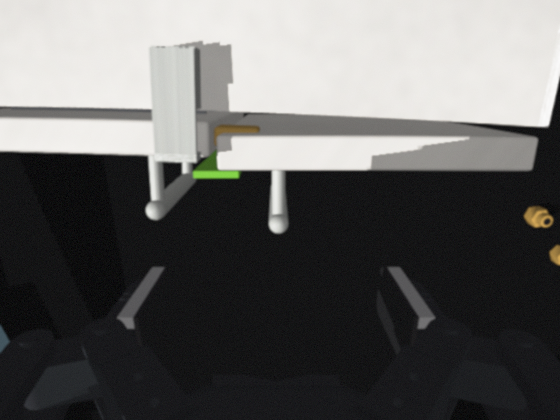

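The wrist picture shows the right bar's top at (278,225), centred between the jaws. I descend and grip.

```bash
python3 -m crank '[[0.001,0,0.05,0,0,0],[0.001,0,0.097,0,0,0],[0.001,0,0.097,0,0,0],[0.001,0,0.097,0,0,0]]' 1; python3 -m crank '[[0,0,0,0,0,0],[0,0,0,0,0,0],[0,0,0,0,0,0],[0,0,0,0,0,0],[0,0,0,0,0,0],[0,0,0,0,0,0]]' 0 40
python3 - <<'E'
from h import *
T,s=pose();print(s["qpos"].round(3))
rh=np.array([.5917,-.0388]);r=T[:2,3]-rh
a0=np.arctan2(r[1],r[0]);print("r",np.hypot(*r),"joint",a0+.0681-np.arctan2(.150,-.045))
for k in range(8,89,8):
    c=rh+R.from_euler("z",np.radians(k)).as_matrix()[:2,:2]@r
    d=T[:3,:3].T@np.array([*(c-T[:2,3]),0]);print(k,(d*1000).round(1))
E
```

```text
clock: 2.4
position: [0.5529, 0.1109, 0.205]
ee_rot: [-0.0, 1.0, -0.015, 0.001]
contact_force: [0.3, -0.3, 0.9]
width: 0.0853
clock: 3.15
position: [0.5531, 0.1105, 0.2053]
ee_rot: [-0.0, 1.0, -0.015, 0.001]
contact_force: [-0.3, -1.4, 3.1]
width: 0.011
[ 0.074  0.274  1.573 -0.     1.292  1.674]
r 0.15423884053049772 joint 0.029768396600490243
8 [-20.2   7.4  -0. ]
16 [-39.2  17.6  -0.1]
24 [-56.5  30.3  -0.1]
32 [-72.   45.3  -0.1]
40 [-85.2  62.3  -0.2]
48 [-95.9  80.9  -0.2]
56 [-103.9  100.9   -0.2]
64 [-109.   121.8   -0.2]
72 [-111.2  143.2   -0.2]
80 [-110.4  164.7   -0.2]
88 [-106.6  185.9   -0.2]
```

```bash
python3 -m crank '[[-0.010,0.003,0,0,0,-4],[-0.020,0.0074,0,0,0,-8],[-0.030,0.012,0,0,0,-12],[-0.039,0.0176,0,0,0,-16],[-0.048,0.024,0,0,0,-20],[-0.0565,0.030,0,0,0,-24],[-0.0645,0.0375,0,0,0,-28],[-0.072,0.045,0,0,0,-32],[-0.079,0.0535,0,0,0,-36],[-0.085,0.062,0,0,0,-40],[-0.096,0.081,0,0,0,-48],[-0.104,0.101,0,0,0,-56],[-0.109,0.122,0,0,0,-64],[-0.111,0.143,0,0,0,-72],[-0.1105,0.165,0,0,0,-80],[-0.1065,0.186,0,0,0,-88],[-0.1065,0.186,0,0,0,-88],[-0.1065,0.186,0,0,0,-88]]' 0 40
python3 -m crank '[[0,0,0,0,0,0],[0,0,0,0,0,0],[0,0,0,0,0,0],[0,0,0,0,0,0]]' 0.6; python3 -m crank '[[0,0,-0.05,0,0,0],[0,0,-0.115,0,0,0],[0,0,-0.115,0,0,0],[0,0,-0.115,0,0,0]]'
python3 - <<'E'
from h import *
T,s=pose();print(s["qpos"].round(3))
c=np.array([.7202,.1398]);Rm=R.from_euler("z",-.0681).as_matrix()[:2,:2]
b=c+Rm@(-.116,.002-.0135);print(b);go((*b,.32),87)
view("top","top1")
E
```

```text
clock: 5.4
position: [0.4394, -0.073, 0.2053]
ee_rot: [-0.0, 0.73, 0.684, -0.001]
contact_force: [-4.6, -3.1, 5.3]
width: 0.0104
clock: 5.9
position: [0.4395, -0.0728, 0.2052]
ee_rot: [-0.0, 0.729, 0.684, -0.001]
contact_force: [-0.1, -0.3, 0.2]
width: 0.0513
clock: 6.4
position: [0.4395, -0.0726, 0.3199]
ee_rot: [-0.0, 0.729, 0.684, -0.001]
contact_force: [0.4, 0.0, -0.1]
width: 0.0513
[-3.190e-01  3.700e-02  1.585e+00 -1.000e-03  1.522e+00 -2.550e-01]
[0.60368633 0.13622015]
go [219.0, 150.4, -0.5] ('rz', np.float64(89.3))
```

View pics/top1.png

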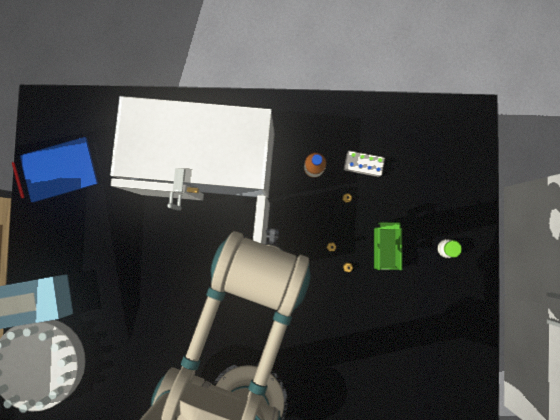

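```bash
python3 - <<'E'
from h import *
d=view("top")
print(blobs(d,"brass",.230,4))
c=np.array([.7202,.1398]);Rm=R.from_euler("z",-.0681).as_matrix()[:2,:2]
b=c+Rm@(-.116,-.019);print(b);go((*b,.32),86)
go((*b,.24),86)
E
```

```text
[(np.int32(221), array([313.9, 165.5]), array([ 0.6705, -0.1686,  0.23  ])), (np.int32(53), array([192.1, 189.6]), array([0.6026, 0.1339, 0.23  ])), (np.int32(58), array([347. , 197.5]), array([ 0.5922, -0.2525,  0.23  ])), (np.int32(753), array([  3.9, 236.5]), array([0.4735, 0.6047, 0.23  ])), (np.int32(56), array([331.1, 246.6]), array([ 0.4696, -0.2151,  0.23  ])), (np.int32(72), array([347.4, 267. ]), array([ 0.4205, -0.2563,  0.23  ])), (np.int32(19), array([  0.9, 332.2]), array([0.2364, 0.5984, 0.23  ]))]
[0.60317598 0.12873754]
go [211.3, 151.1, -2.2] ('rz', np.float64(-89.7))
go [211.3, 151.5, 77.8] ('rz', np.float64(-89.7))
```

```bash
python3 -m crank '[[0.05,0.03,0,0,0,-10],[0.1,0.07,0,0,0,-20],[0.15,0.11,0,0,0,-30],[0.211,0.151,0,0,0,-40],[0.211,0.151,0,0,0,-50],[0.211,0.151,0,0,0,-60],[0.211,0.151,0,0,0,-70],[0.211,0.151,0,0,0,-80],[0.211,0.151,0,0,0,-89.7],[0.211,0.151,0,0,0,-89.7],[0.211,0.151,0.05,0,0,-89.7],[0.211,0.151,0.05,0,0,-89.7]]' 0
python3 - <<'E'
from h import *
T,s=pose();print(s["qpos"].round(3))
go((.6032,.1287,.235),86)
d=view("wrist","w2")
E
```

```text
clock: 8.0
position: [0.5995, 0.1281, 0.263]
ee_rot: [-0.008, 0.036, 0.999, -0.001]
contact_force: [0.2, -0.9, -0.6]
width: -0.0
[ 9.700e-02  3.280e-01  1.351e+00  1.000e-03  1.479e+00 -1.403e+00]
go [-4.1, 0.9, 27.9] ('rz', np.float64(-0.1))
```

View pics/w2.png

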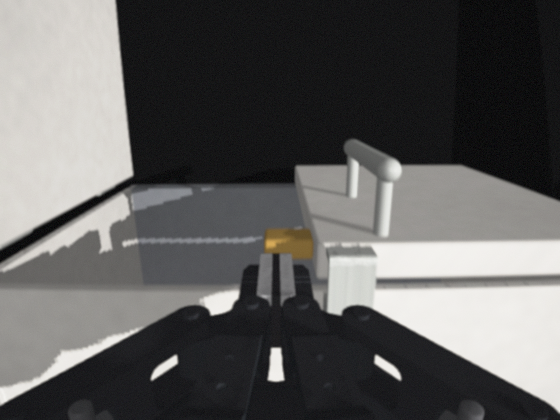

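The tab is at (288,243), just left of the left door's edge and clear of the strike (350,275). The fingertips are lined up with it, so I press down.

```bash
python3 -m crank '[[-0.004,0.001,0,0,0,0],[-0.004,0.001,0.010,0,0,0],[-0.004,0.001,0.020,0,0,0],[-0.004,0.001,0.026,0,0,0],[-0.004,0.001,0.026,0,0,0]]' ; python3 -m crank '[[0,0,0.005,0,0,0],[0,0,0.01,0,0,0],[0,0,0.015,0,0,0],[0,0,0.020,0,0,0],[0,0,0.023,0,0,0],[0,0,0.024,0,0,0],[0,0,0.024,0,0,0],[0,0,0.024,0,0,0]]'
```

```text
clock: 8.68
position: [0.6049, 0.1289, 0.2391]
ee_rot: [-0.006, 0.036, 0.999, -0.0]
contact_force: [-0.3, -0.6, -0.1]
width: 0.0004
clock: 9.68
position: [0.6048, 0.129, 0.2152]
ee_rot: [-0.006, 0.036, 0.999, -0.0]
contact_force: [1.0, -0.4, 2.5]
width: 0.0002
```

```bash
python3 -m crank '[[0,0,0.002,0,0,0],[0,0,0.004,0,0,0],[0,0,0.004,0,0,0]]'; python3 -m crank '[[0,0,-0.05,0,0,0],[0,0,-0.1,0,0,0],[0,0,-0.1,0,0,0]]' 1
python3 - <<'E'
from h import *
go((.5615,.1875,.30),86);go((.5615,.1875,.203),86)
E
```

```text
clock: 10.05
position: [0.605, 0.129, 0.215]
ee_rot: [-0.004, 0.036, 0.999, 0.0]
contact_force: [-3.5, -1.6, 16.9]
width: -0.0001
clock: 10.42
position: [0.6075, 0.1292, 0.3195]
ee_rot: [0.0, 0.036, 0.999, 0.001]
contact_force: [0.3, 0.4, 0.4]
width: 0.0544
go [50.0, 54.8, 19.5] ('rz', np.float64(-0.1))
go [50.1, 54.7, 116.5] ('rz', np.float64(-0.1))
```

Bolt bottomed out (17 N at z=0.215). Next is the left handle.

```bash
python3 -m crank '[[0.05,0.03,0.02,0,0,0],[0.05,0.055,0.02,0,0,0],[0.05,0.055,0.02,0,0,0],[0.05,0.055,0.07,0,0,0],[0.05,0.055,0.1165,0,0,0],[0.05,0.055,0.1165,0,0,0],[0.05,0.055,0.1165,0,0,0]]' 1; python3 -m crank '[[0,0,0,0,0,0],[0,0,0,0,0,0],[0,0,0,0,0,0],[0,0,0,0,0,0],[0,0,0,0,0,0],[0,0,0,0,0,0]]' 0 40
python3 - <<'E'
from h import *
T,s=pose();print(s["qpos"].round(3))
rh=np.array([.6172,.3343]);r=T[:2,3]-rh
a0=np.arctan2(r[1],r[0]);print("r",np.hypot(*r),"joint",-(a0+.0681-np.arctan2(-.150,-.045)))
for k in [4,8,12,16,20,24,28,32,40,48,56,64,72,80,88,94,99]:
    c=rh+R.from_euler("z",-np.radians(k)).as_matrix()[:2,:2]@r
    d=T[:3,:3].T@np.array([*(c-T[:2,3]),0]);print(k,(d*1000).round(1))
E
```

```text
clock: 11.3
position: [0.563, 0.1875, 0.2043]
ee_rot: [0.001, 0.036, 0.999, 0.001]
contact_force: [0.6, 0.1, 0.4]
width: 0.0849
clock: 12.05
position: [0.5626, 0.1859, 0.2048]
ee_rot: [0.001, 0.036, 0.999, -0.001]
contact_force: [-2.5, -4.8, 4.8]
width: 0.0106
[ 0.203  0.317  1.512 -0.002  1.311 -1.295]
r 0.1580815635936404 joint -0.007186755140229373
4 [10.5  3.4 -0. ]
8 [20.7  7.6 -0.1]
12 [30.6 12.4 -0.1]
16 [40.2 17.9 -0.1]
20 [49.3 24.1 -0.2]
24 [58.  30.9 -0.2]
28 [66.2 38.3 -0.2]
32 [73.8 46.3 -0.2]
40 [87.4 63.7 -0.3]
48 [98.4 82.8 -0.4]
56 [106.6 103.2  -0.4]
64 [111.9 124.7  -0.5]
72 [114.2 146.6  -0.5]
80 [113.4 168.6  -0.5]
88 [109.6 190.3  -0.5]
94 [104.7 206.2  -0.5]
99 [ 99.4 218.9  -0.6]
```

```bash
python3 -m crank '[[0.0105,0.0034,0,0,0,4],[0.0207,0.0076,0,0,0,8],[0.0306,0.0124,0,0,0,12],[0.0402,0.018,0,0,0,16],[0.0493,0.024,0,0,0,20],[0.058,0.031,0,0,0,24],[0.066,0.038,0,0,0,28],[0.074,0.046,0,0,0,32],[0.0875,0.0635,0,0,0,40],[0.0985,0.083,0,0,0,48],[0.1065,0.103,0,0,0,56],[0.112,0.1245,0,0,0,64],[0.114,0.1465,0,0,0,72],[0.1135,0.1685,0,0,0,80],[0.1095,0.190,0,0,0,88],[0.1045,0.206,0,0,0,94],[0.0995,0.219,0,0,0,99],[0.0985,0.221,0,0,0,100],[0.0985,0.221,0,0,0,100],[0.0985,0.221,0,0,0,100]]' 0 40
python3 - <<'E'
from h import *
T,s=pose();print(s["qpos"].round(3))
r=T[:2,3]-np.array([.6172,.3343])
print("r",np.hypot(*r),"joint",-(np.arctan2(r[1],r[0])+.0681-np.arctan2(-.150,-.045)))
E
```

```text
clock: 14.55
position: [0.4814, 0.412, 0.2048]
ee_rot: [0.003, 0.789, 0.615, 0.001]
contact_force: [1.8, -6.2, 2.9]
width: 0.0106
[ 0.602  0.378  1.418 -0.006  1.344  0.85 ]
r 0.1564698885736795 joint -4.552503625844827
```

```bash
python3 -m crank '[[0,0,0,0,0,0],[0,0,0,0,0,0],[0,0,0,0,0,0],[0,0,0,0,0,0],[0,0,-0.05,0,0,0],[0,0,-0.115,0,0,0],[0,0,-0.115,0,0,0]]' 0.6
python3 - <<'E'
from h import *
go((.42,-.20,.36),90)
T,s=pose();print(s["qpos"].round(3))
E
```

```text
clock: 15.42
position: [0.4827, 0.414, 0.326]
ee_rot: [0.003, 0.789, 0.615, 0.006]
contact_force: [-1.0, 0.2, -0.4]
width: 0.051
go [-610.5, 89.5, -36.6] ('rz', np.float64(75.9))
[ 0.603  0.33   1.197 -0.006  1.601  0.849]
```

```bash
python3 -m crank '[[-0.05,0.007,-0.03,0,0,0],[-0.1,0.015,-0.037,0,0,-5],[-0.2,0.03,-0.037,0,0,-14],[-0.3,0.045,-0.037,0,0,-14],[-0.4,0.06,-0.037,0,0,-14],[-0.61,0.09,-0.037,0,0,-14],[-0.61,0.09,-0.037,0,0,-14],[-0.61,0.09,-0.037,0,0,-14],[-0.61,0.09,-0.037,0,0,-14],[-0.61,0.09,-0.037,0,0,-14],[-0.61,0.09,-0.037,0,0,-14],[-0.61,0.09,-0.037,0,0,-14],[-0.61,0.09,-0.037,0,0,-14]]' 0.6
python3 - <<'E'
from h import *
d=view("top","top2");print(blobs(d,"brass",.02),blobs(d,"green",.06))
w=view("wrist","w3");s=view("side","side2")
print("wrist",blobs(w,"brass",.022)); print("side",blobs(s,"brass",.02))
cv2.imwrite("pics/v3.png",np.hstack([cv2.resize(x["frame"],(400,300)) for x in (d,s)]))
E
```

```text
clock: 17.05
position: [0.4207, -0.198, 0.3602]
ee_rot: [0.003, 0.707, 0.707, 0.006]
contact_force: [1.3, 0.7, 0.0]
width: 0.051
[(np.int32(216), array([313.8, 165.4]), array([ 0.7071, -0.1801,  0.02  ])), (np.int32(57), array([347. , 197.5]), array([ 0.6126, -0.2815,  0.02  ])), (np.int32(754), array([  4. , 236.3]), array([0.4706, 0.7497, 0.02  ])), (np.int32(76), array([ 94.1, 259.2]), array([0.4096, 0.4697, 0.02  ])), (np.int32(20), array([  1. , 332.2]), array([0.1847, 0.7419, 0.02  ]))] [(np.int32(1309), array([387.8, 245.9]), array([ 0.4719, -0.3956,  0.06  ])), (np.int32(236), array([452.7, 248.4]), array([ 0.4689, -0.5836,  0.06  ])), (np.int32(78), array([260.9, 269.5]), array([ 0.3955, -0.0326,  0.06  ]))]
wrist [(np.int32(188), array([455.2, 135.6]), array([ 0.6724, -0.1725,  0.022 ])), (np.int32(1878), array([497.3, 146.8]), array([ 0.7366, -0.1873,  0.022 ])), (np.int32(317), array([302.7, 179.5]), array([ 0.4623, -0.2348,  0.022 ])), (np.int32(357), array([401.4, 209.1]), array([ 0.6072, -0.2789,  0.022 ])), (np.int32(177), array([262.2, 213.6]), array([ 0.4052, -0.2849,  0.022 ]))]
side [(np.int32(4326), array([419.2,  96.1]), array([ 0.4091, -1.2236,  0.02  ])), (np.int32(82), array([338.9,  97. ]), array([ 0.7326, -1.0757,  0.02  ])), (np.int32(1621), array([538.6, 127.7]), array([-0.0881, -1.1448,  0.02  ])), (np.int32(86), array([356.1, 227.3]), array([ 0.4047, -0.279 ,  0.02  ])), (np.int32(149), array([253.2, 360.7]), array([0.4857, 0.2738, 0.02  ]))]
```

View pics/v3.png

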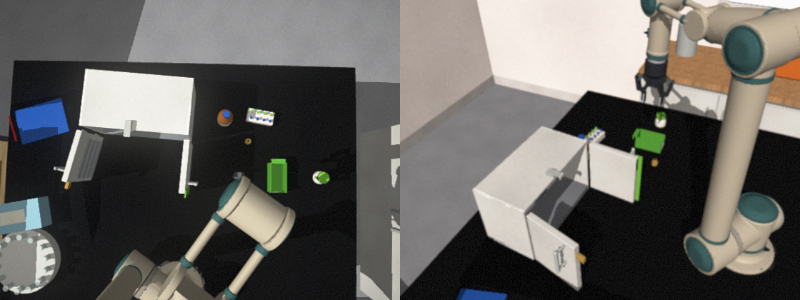

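View pics/w3.png

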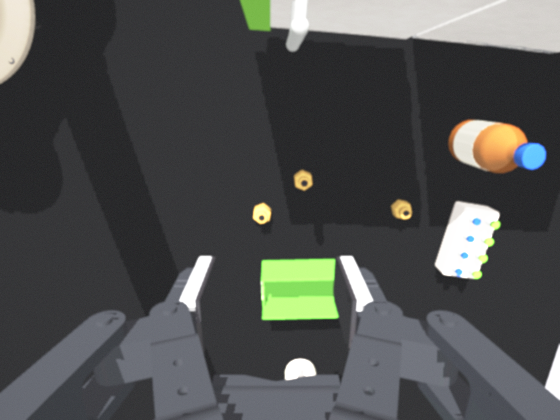

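Both doors are open and there are three fittings on the bench. In the wrist view they are at (303,180), (401,209) and (262,214). I pick the nearest first and measure the bin's pose from depth.

```bash
cat >> h.py <<'E'
def binpose(zlo=.052,zhi=.07,names=("top","side","wrist")):
    P=[]
    for n in names:
        d=view(n);C=cloud(d);hsv=cv2.cvtColor(d["frame"],cv2.COLOR_BGR2HSV)
        m=(cv2.inRange(hsv,(45,110,50),(75,255,255))>0)&(d["range_z"]>0)&(abs(C[...,0]-.47)<.15)&(abs(C[...,1]+.39)<.12)
        m&=(C[...,2]>zlo)&(C[...,2]<zhi);q=C[m];P.append(q)
        if len(q)>20:
            r=cv2.minAreaRect((q[:,:2]*1000).astype(np.float32));print(n,len(q),np.round(r[0],1),np.round(r[1],1),round(r[2],1),"z",q[:,2].max().round(4))
    return P
E
python3 - <<'E'
from h import *
binpose()
go((.405,-.2855,.10),0);go((.405,-.2855,.005),0)
E
```

```text
top 237 [ 471.9 -398.8] [132.4  66.6] 0.8 z 0.0657
side 290 [ 474.4 -400.4] [ 78.1 136.4] 89.9 z 0.0698
wrist 279 [ 459.3 -401.8] [111.2  66.9] 0.7 z 0.0621
go [-87.6, -19.6, 260.1] ('rz', np.float64(-0.0))
go [-87.8, -21.0, 355.1] ('rz', np.float64(-0.0))
```

```bash
python3 -m crank '[[-0.04,-0.01,0.06,0,0,0],[-0.087,-0.0196,0.12,0,0,0],[-0.0876,-0.02,0.18,0,0,0],[-0.0876,-0.02,0.26,0,0,0],[-0.0878,-0.021,0.31,0,0,0],[-0.0878,-0.021,0.355,0,0,0],[-0.0878,-0.021,0.355,0,0,0],[-0.0878,-0.021,0.355,0,0,0]]' 0.6
python3 -m crank '[[0,0,0,0,0,0],[0,0,0,0,0,0],[0,0,0,0,0,0],[0,0,0,0,0,0],[0,0,-0.06,0,0,0],[0,0,-0.12,0,0,0],[0,0,-0.12,0,0,0]]' 0 40
python3 - <<'E'
from h import *
go((.50,-.399,.13),0);go((.50,-.399,.07),0)
E
```

```text
clock: 18.35
position: [0.406, -0.2861, 0.0062]
ee_rot: [0.005, 0.707, 0.707, 0.006]
contact_force: [0.4, -0.2, 0.8]
width: 0.0512
clock: 19.23
position: [0.4073, -0.2893, 0.1327]
ee_rot: [0.012, 0.707, 0.707, 0.006]
contact_force: [0.1, 0.6, -1.4]
width: 0.0216
go [-109.6, 92.6, 6.1] ('rz', np.float64(0.0))
go [-109.1, 91.0, 66.1] ('rz', np.float64(0.0))
```

```bash
cat >> h.py <<'E'
def go6(target,yaw):
    """row (mm, rotvec deg) to point with tool straight down, jaw at yaw (deg, nearest mod 180)"""
    T,_=pose();A=T[:3,:3];best=None
    for k in (0,180):
        a=np.radians(yaw+k);y=np.array([np.cos(a),np.sin(a),0]);z=np.array([0,0,-1.]);B=np.c_[np.cross(y,z),y,z]
        r=np.degrees(R.from_matrix(A.T@B).as_rotvec())
        if best is None or np.linalg.norm(r)<np.linalg.norm(best): best=r
    print("go6",((A.T@(np.array(target)-T[:3,3]))*1000).round(1).tolist(),best.round(1).tolist())
E
python3 - <<'E'
from h import *
go6((.490,-.399,.13),1);go6((.490,-.399,.04),1)
E
```

```text
go6 [-109.6, 82.6, 5.9] [1.5, 0.5, -1.0]
go6 [-108.9, 80.2, 95.8] [1.5, 0.5, -1.0]
```

```bash
python3 -m crank '[[-0.06,0.04,0,1,0.5,-1],[-0.11,0.083,0,1.5,0.5,-1],[-0.11,0.083,0,1.5,0.5,-1],[-0.11,0.082,0.04,1.5,0.5,-1],[-0.109,0.080,0.09,1.5,0.5,-1],[-0.109,0.080,0.096,1.5,0.5,-1],[-0.109,0.080,0.096,1.5,0.5,-1]]' 0 
python3 -m crank '[[0,0,0,0,0,0],[0,0,0,0,0,0],[0,0,0,0,0,0],[0,0,0,0,0,0],[0,0,-0.06,0,0,0],[0,0,-0.12,0,0,0],[0,0,-0.12,0,0,0]]' 0.35
python3 - <<'E'
from h import *
d=view("top");print(blobs(d,"brass",.02))
w=view("wrist");print(blobs(w,"brass",.022))
go6((.4630,-.2353,.15),0);go6((.4630,-.2353,.005),0)
E
```

```text
clock: 20.1
position: [0.4901, -0.3994, 0.0405]
ee_rot: [0.0, 0.701, 0.713, 0.0]
contact_force: [0.3, -0.3, 0.7]
width: 0.0215
clock: 20.98
position: [0.4927, -0.402, 0.1666]
ee_rot: [0.007, 0.701, 0.713, -0.0]
contact_force: [0.1, -0.0, -0.7]
width: 0.0296
[(np.int32(219), array([313.6, 165.2]), array([ 0.7078, -0.1796,  0.02  ])), (np.int32(57), array([347. , 197.5]), array([ 0.6126, -0.2815,  0.02  ])), (np.int32(751), array([  3.9, 236.5]), array([0.4702, 0.7498, 0.02  ])), (np.int32(50), array([386.1, 239.1]), array([ 0.4914, -0.4001,  0.02  ])), (np.int32(56), array([331.1, 246.6]), array([ 0.4652, -0.2366,  0.02  ])), (np.int32(76), array([ 94.1, 259.2]), array([0.4096, 0.4697, 0.02  ])), (np.int32(20), array([  1. , 332.2]), array([0.1847, 0.7419, 0.02  ]))]
[(np.int32(1130), array([430.7,  43. ]), array([ 0.6056, -0.2841,  0.022 ])), (np.int32(638), array([274.3, 186.8]), array([ 0.4895, -0.3987,  0.022 ]))]
go6 [164.5, -24.2, 10.9] [0.1, 0.1, 1.0]
go6 [164.8, -24.5, 155.9] [0.1, 0.1, 1.0]
```

First fitting is in the bin and standing at (0.490,-0.400). Now the second.

```bash
python3 -m crank '[[0.05,-0.01,0,0,0,1],[0.1,-0.018,0,0,0,1],[0.1645,-0.025,0.01,0,0,1],[0.1645,-0.025,0.05,0,0,1],[0.1645,-0.025,0.1,0,0,1],[0.1645,-0.025,0.14,0,0,1],[0.1645,-0.025,0.156,0,0,1],[0.1645,-0.025,0.156,0,0,1],[0.1645,-0.025,0.156,0,0,1]]' 0.6
python3 -m crank '[[0,0,0,0,0,0],[0,0,0,0,0,0],[0,0,0,0,0,0],[0,0,0,0,0,0],[0,0,-0.05,0,0,0],[0,0,-0.1,0,0,0],[0,0,-0.13,0,0,0],[0,0,-0.13,0,0,0],[0,0,-0.13,0,0,0]]' 0 40
python3 - <<'E'
from h import *
go6((.4645,-.400,.14),1);go6((.4645,-.400,.04),1)
E
```

```text
clock: 22.2
position: [0.4623, -0.2355, 0.0048]
ee_rot: [0.001, 0.707, 0.707, -0.0]
contact_force: [0.0, -0.5, 0.1]
width: 0.0515
clock: 23.32
position: [0.4614, -0.2348, 0.1338]
ee_rot: [-0.0, 0.707, 0.707, -0.0]
contact_force: [-0.7, -0.1, -0.6]
width: 0.0219
go6 [-165.2, 3.1, -6.2] [-0.0, 0.0, -1.0]
go6 [-165.2, 3.2, 93.8] [-0.0, 0.0, -1.0]
```

```bash
python3 -m crank '[[-0.06,0.003,-0.006,0,0,-1],[-0.12,0.003,-0.006,0,0,-1],[-0.165,0.003,-0.006,0,0,-1],[-0.165,0.003,-0.006,0,0,-1],[-0.165,0.003,0.05,0,0,-1],[-0.165,0.003,0.085,0,0,-1],[-0.165,0.003,0.094,0,0,-1],[-0.165,0.003,0.094,0,0,-1]]' 0 
python3 -m crank '[[0,0,0,0,0,0],[0,0,0,0,0,0],[0,0,0,0,0,0],[0,0,0,0,0,0],[0,0,-0.06,0,0,0],[0,0,-0.12,0,0,0],[0,0,-0.12,0,0,0]]' 0.35
python3 - <<'E'
from h import *
d=view("top");print(blobs(d,"brass",.02))
w=view("wrist");print(blobs(w,"brass",.022))
go6((.6090,-.280,.16),45);go6((.6090,-.280,.005),45)
E
```

```text
clock: 24.32
position: [0.4642, -0.3989, 0.0393]
ee_rot: [-0.001, 0.701, 0.713, -0.0]
contact_force: [0.6, -0.2, -0.4]
width: 0.0221
clock: 25.2
position: [0.467, -0.4018, 0.1653]
ee_rot: [0.005, 0.701, 0.713, -0.0]
contact_force: [0.6, -0.6, 0.1]
width: 0.0297
[(np.int32(222), array([313.9, 165.3]), array([ 0.7076, -0.1806,  0.02  ])), (np.int32(57), array([347. , 197.5]), array([ 0.6126, -0.2815,  0.02  ])), (np.int32(750), array([  3.9, 236.3]), array([0.4706, 0.7498, 0.02  ])), (np.int32(102), array([386.2, 243.4]), array([ 0.4787, -0.4004,  0.02  ])), (np.int32(76), array([ 94.1, 259.2]), array([0.4096, 0.4697, 0.02  ])), (np.int32(20), array([  1. , 332.2]), array([0.1847, 0.7419, 0.02  ]))]
[(np.int32(1211), array([463.7,  45. ]), array([ 0.6048, -0.2841,  0.022 ])), (np.int32(1308), array([289.8, 188.3]), array([ 0.4763, -0.3991,  0.022 ]))]
go6 [116.5, 146.7, -0.0] [-0.0, -0.0, -44.0]
go6 [116.5, 146.8, 155.0] [-0.0, -0.0, -44.0]
```

```bash
python3 -m crank '[[0.04,0.05,0,0,0,1],[0.08,0.1,0,0,0,1],[0.118,0.143,0,0,0,1],[0.118,0.143,0,0,0,1],[0.118,0.143,0.05,0,0,1],[0.118,0.143,0.1,0,0,1],[0.118,0.143,0.14,0,0,1],[0.118,0.143,0.155,0,0,1],[0.118,0.143,0.155,0,0,1],[0.118,0.143,0.155,0,0,1]]' 0.65
python3 -m crank '[[0,0,0,0,0,0],[0,0,0,0,0,0],[0,0,0,0,0,0],[0,0,0,0,0,0],[0,0,-0.05,0,0,0],[0,0,-0.1,0,0,0],[0,0,-0.13,0,0,0],[0,0,-0.13,0,0,0],[0,0,-0.13,0,0,0]]' 0 40
python3 - <<'E'
from h import *
go6((.4385,-.400,.14),1);go6((.4385,-.400,.04),1)
E
```

```text
clock: 26.55
position: [0.6062, -0.2795, 0.0066]
ee_rot: [0.001, 0.707, 0.707, 0.0]
contact_force: [0.4, -0.0, -0.2]
width: 0.0555
clock: 27.68
position: [0.605, -0.2788, 0.1354]
ee_rot: [0.0, 0.707, 0.707, -0.0]
contact_force: [-0.9, -0.6, -1.6]
width: 0.0218
go6 [-121.1, -166.6, -4.6] [0.0, 0.0, -1.0]
go6 [-121.1, -166.6, 95.4] [0.0, 0.0, -1.0]
```

```bash
python3 -m crank '[[-0.03,-0.04,-0.005,0,0,-1],[-0.06,-0.08,-0.005,0,0,-1],[-0.09,-0.125,-0.005,0,0,-1],[-0.121,-0.1665,-0.005,0,0,-1],[-0.121,-0.1665,-0.005,0,0,-1],[-0.121,-0.1665,0.05,0,0,-1],[-0.121,-0.1665,0.085,0,0,-1],[-0.121,-0.1665,0.095,0,0,-1],[-0.121,-0.1665,0.095,0,0,-1]]' 0 
python3 -m crank '[[0,0,0,0,0,0],[0,0,0,0,0,0],[0,0,0,0,0,0],[0,0,0,0,0,0],[0,0,-0.06,0,0,0],[0,0,-0.12,0,0,0],[-0.06,0,-0.20,0,0,0],[-0.06,0,-0.26,0,0,0],[-0.06,0,-0.26,0,0,0]]' 0.35
python3 - <<'E'
from h import *
w=view("wrist","w4");print(blobs(w,"brass",.022))
d=view("top");print(blobs(d,"brass",.02))
binpose()
E
```

```text
clock: 28.8
position: [0.4389, -0.3992, 0.0396]
ee_rot: [-0.001, 0.701, 0.714, 0.0]
contact_force: [-0.8, 0.2, 0.9]
width: 0.0219
clock: 29.92
position: [0.4407, -0.4613, 0.3038]
ee_rot: [0.002, 0.701, 0.713, -0.0]
contact_force: [0.5, 0.6, 0.5]
width: 0.0304
[(np.int32(306), array([274.7, 109.6]), array([ 0.438 , -0.4033,  0.022 ])), (np.int32(640), array([307.7, 109.2]), array([ 0.4765, -0.4021,  0.022 ])), (np.int32(44), array([ 20.1, 347.4]), array([ 0.0559, -0.7549,  0.022 ]))]
[(np.int32(221), array([313.9, 165.4]), array([ 0.7073, -0.1806,  0.02  ])), (np.int32(753), array([  4. , 236.3]), array([0.4707, 0.7498, 0.02  ])), (np.int32(155), array([386.3, 247.8]), array([ 0.4656, -0.4007,  0.02  ])), (np.int32(76), array([ 94.1, 259.2]), array([0.4096, 0.4697, 0.02  ])), (np.int32(20), array([  1. , 332.2]), array([0.1847, 0.7419, 0.02  ]))]
top 231 [ 472.  -398.9] [132.8  66. ] 0.4 z 0.0681
side 304 [ 474.3 -399.7] [ 77.  135.9] 89.6 z 0.0678
wrist 1778 [ 470.9 -401.8] [135.2  66. ] 0.7 z 0.0632
```

View pics/w4.png

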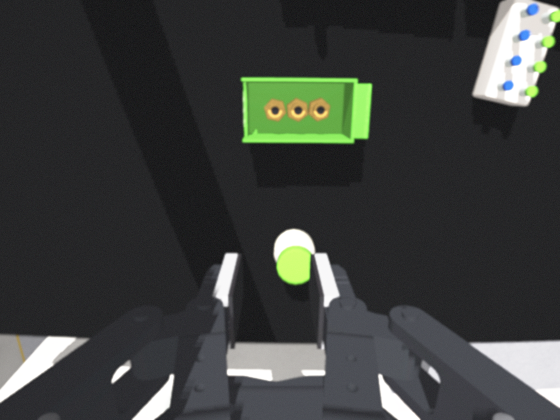

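All three fittings stand in the bin, at (275,110), (297,110) and (320,110), with the lip to the +x side at (362,110). Next I grip the bin across its width.

```bash
python3 - <<'E'
from h import *
T,s=pose();print(s["qpos"].round(2))
go6((.466,-.4005,.14),90.7)
# left door plane from top view
d=view("top");C=cloud(d);m=(abs(C[...,2]-.245)<.006);u=C[m]
k=(u[:,1]>.30)&(u[:,1]<.45)&(u[:,0]>.40)&(u[:,0]<.575);r=cv2.minAreaRect((u[k][:,:2]*1000).astype(np.float32));print(r,k.sum());print(cv2.boxPoints(r))
E
python3 -m crank '[[0,0,0,0,0,10],[0,0,0,0,0,20],[0,0,0,0,0,30],[0,0,0,0,0,40],[0,0,0,0,0,50],[0,0,0,0,0,60],[0,0,0,0,0,70],[0,0,0,0,0,80],[0,0,0,0,0,90.3],[0,0,0,0,0,90.3]]' 1
python3 - <<'E'
from h import *
go6((.466,-.4005,.12),90.7);go6((.466,-.4005,.022),90.7)
E
```

```text
[-0.92  0.35  1.24  0.    1.56 -0.93]
go6 [57.0, 27.8, 158.2] [0.0, -0.3, -89.6]
((510.5885009765625, 377.02777099609375), (61.6236457824707, 143.540771484375), 74.69799041748047) 527
[[433.23105 366.249  ]
 [571.68304 328.36758]
 [587.9459  387.80655]
 [449.49396 425.68796]]
clock: 31.48
position: [0.4392, -0.4574, 0.2956]
ee_rot: [-0.004, 1.0, 0.008, -0.003]
contact_force: [0.5, -0.5, 0.2]
width: 0.0854
go6 [28.6, -55.2, 175.8] [-0.4, 0.3, 0.2]
go6 [29.2, -54.4, 273.8] [-0.4, 0.3, 0.2]
```

```bash
python3 -m crank '[[0.015,-0.03,0.06,0,0,0],[0.029,-0.055,0.12,0,0,0],[0.029,-0.055,0.176,0,0,0],[0.029,-0.055,0.22,0,0,0],[0.029,-0.055,0.26,0,0,0],[0.029,-0.0545,0.274,-0.4,0.3,0],[0.029,-0.0545,0.274,-0.4,0.3,0],[0.029,-0.0545,0.274,-0.4,0.3,0]]' 1
python3 -m crank '[[0,0,0,0,0,0],[0,0,0,0,0,0],[0,0,0,0,0,0],[0,0,0,0,0,0],[0,0,0,0,0,0]]' 0 60
python3 -m crank '[[0,0,-0.02,0,0,0],[0,0,-0.06,0,0,0],[0,0,-0.11,0,0,0],[0,0,-0.17,0,0,0],[0,0,-0.23,0,0,0],[0,0,-0.27,0,0,0],[0,0,-0.27,0,0,0],[0,0,-0.27,0,0,0]]' 0 60
python3 - <<'E'
from h import *
w=view("wrist","w5");view("side","side5")
T,s=pose();print(s["qpos"].round(2))
go6((.4957,.224,.29),165.8)
E
```

```text
clock: 32.48
position: [0.4662, -0.4006, 0.0223]
ee_rot: [0.0, 1.0, 0.009, 0.0]
contact_force: [0.1, -0.5, 0.3]
width: 0.0853
clock: 33.1
position: [0.467, -0.4016, 0.0238]
ee_rot: [0.001, 1.0, 0.009, 0.001]
contact_force: [-0.6, -0.6, 6.8]
width: 0.0652
clock: 34.1
position: [0.4654, -0.3999, 0.2913]
ee_rot: [-0.0, 1.0, 0.009, -0.0]
contact_force: [-0.1, 0.5, -3.7]
width: 0.0648
[-0.82  0.31  1.31  0.    1.52  0.73]
go6 [41.5, -623.2, 1.8] [-0.2, 0.0, -74.8]
```

View pics/w5.png

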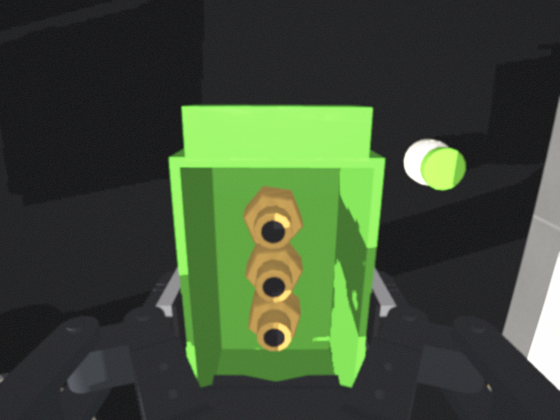

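The bin is held level with the three fittings inside. I carry it over the right door to a point in front of the left door's louvres.

```bash
python3 -m crank '[[0.002,-0.01,-0.01,0,0,0],[0.004,-0.03,-0.025,0,0,0],[0.006,-0.06,-0.035,0,0,-2],[0.008,-0.1,-0.035,0,0,-6],[0.011,-0.14,-0.035,0,0,-11],[0.014,-0.18,-0.035,0,0,-16],[0.016,-0.22,-0.035,0,0,-21],[0.018,-0.26,-0.035,0,0,-26],[0.02,-0.3,-0.035,0,0,-31],[0.023,-0.34,-0.035,0,0,-36],[0.026,-0.38,-0.035,0,0,-41],[0.029,-0.42,-0.035,0,0,-46],[0.032,-0.46,-0.035,0,0,-51],[0.035,-0.5,-0.035,0,0,-56],[0.037,-0.54,-0.035,0,0,-62],[0.039,-0.57,-0.035,0,0,-67],[0.041,-0.6,-0.035,0,0,-72],[0.0415,-0.615,-0.035,0,0,-74.8],[0.0415,-0.623,-0.035,0,0,-74.8],[0.0415,-0.623,-0.035,0,0,-74.8]]'
python3 - <<'E'
from h import *
w=view("wrist","w6")
T,s=pose();print(s["qpos"].round(2),T.round(4).tolist())
np.savez("pics/w6.npz",**w)
# door inner face & louvre from wrist cloud, in nominal door frame
a=-.0681-1.75;B=np.array([[np.cos(a),np.sin(a)],[-np.sin(a),np.cos(a)]]);h=np.array([.6172,.3343])
C=cloud(w).reshape(-1,3);L=np.c_[(C[:,:2]-h)@B.T,C[:,2]]
L=L[(w["range_z"].ravel()>0)&(abs(L[:,0])<.06)&(L[:,1]<-.02)&(L[:,1]>-.185)&(L[:,2]>.1)]
for z0 in np.arange(.1,.255,.01):
    q=L[(L[:,2]>=z0)&(L[:,2]<z0+.01)]
    if len(q)>15: print(z0.round(3),len(q),np.percentile(q[:,0],[5,50,95]).round(4),np.polyfit(q[:,1],q[:,0],1).round(4))
E
```

```text
clock: 36.7
position: [0.4955, 0.2236, 0.327]
ee_rot: [-0.001, 0.789, 0.614, -0.0]
contact_force: [-0.4, -1.1, -3.7]
width: 0.0655
[0.29 0.19 1.39 0.   1.56 0.54] [[0.2458, 0.9693, -0.0016, 0.4957], [0.9693, -0.2458, 0.0011, 0.2231], [0.0007, -0.0018, -1.0, 0.327], [0.0, 0.0, 0.0, 1.0]]
0.1 648 [0.025  0.0268 0.0285] [-0.0029  0.0263]
0.14 1056 [0.0239 0.0262 0.0284] [0.0073 0.0268]
0.15 18 [0.0126 0.0128 0.0264] [0.1115 0.033 ]
0.16 22 [0.0126 0.0128 0.0135] [-0.0055  0.012 ]
0.17 2378 [0.0128 0.0162 0.0203] [-0.0001  0.0163]
0.18 2295 [0.0125 0.0244 0.0281] [0.003  0.0226]
0.19 634 [0.0122 0.0127 0.0132] [-0.004   0.0123]
0.2 689 [0.0122 0.0127 0.0132] [-0.0039  0.0123]
0.21 769 [0.0122 0.0126 0.0132] [-0.0044  0.0122]
0.22 853 [0.0121 0.0126 0.0132] [-0.0046  0.0122]
0.23 964 [0.0122 0.0128 0.0132] [-0.004   0.0123]
0.24 3197 [0.008  0.0108 0.0129] [-0.0001  0.0106]
```

View pics/w6.png

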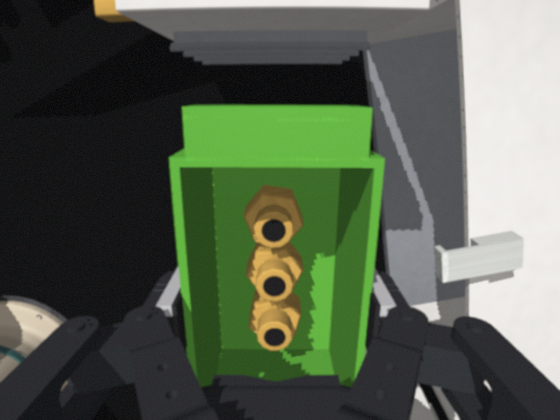

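Picture: the lip edge is at row 106, and the top louvre's flare at rows 35–60 is parallel to it. I measure the gap from lip to door in this same view.

```bash
python3 - <<'E'
from h import *
w=dict(np.load("pics/w6.npz"))
a=-.0681-1.75;B=np.array([[np.cos(a),np.sin(a)],[-np.sin(a),np.cos(a)]]);h=np.array([.6172,.3343])
C=cloud(w);hsv=cv2.cvtColor(w["frame"],cv2.COLOR_BGR2HSV)
def L(p): return np.c_[(p[:,:2]-h)@B.T,p[:,2]]
p=C[110:150,195:360][(w["range_z"]>0)[110:150,195:360]];zl=np.median(p[:,2]);print("lip z",zl,np.percentile(p[:,2],[5,95]))
m=cv2.inRange(hsv,(45,110,50),(75,255,255))
ys=[np.argmax(m[60:,c]>0)+60 for c in (200,240,278,320,355)];print(ys)
print(L(plane(w,[(c,y-.5) for c,y in zip((200,240,278,320,355),ys)],zl)).round(4))
e=plane(w,[(183,130),(371,130)],zl);print("sides",L(e).round(4),"yaw check; mid y")
pf=C[130,190:365];print("lip z along y",np.polyfit(np.arange(len(pf)),pf[:,2],1)*len(pf))
T,_=pose();print(T[:3,:3].T@np.r_[B[0],0], T[:3,:3].T@np.r_[B[1],0])
E
```

```text
lip z 0.3632741769640903 [0.36223433 0.36431765]
[np.int64(104), np.int64(104), np.int64(104), np.int64(104), np.int64(105)]
[[ 0.0638 -0.1142  0.3633]
 [ 0.0638 -0.1024  0.3633]
 [ 0.0638 -0.0913  0.3633]
 [ 0.0638 -0.0791  0.3633]
 [ 0.064  -0.0688  0.3633]]
sides [[ 0.0714 -0.1197  0.3633]
 [ 0.0714 -0.0635  0.3633]] yaw check; mid y
lip z along y [-4.55768584e-04  6.36091522e+01]
[-9.99999177e-01  1.05666517e-03 -7.28205623e-04] [ 0.00105796  0.99999785 -0.00178309]
```

```bash
python3 -m crank '[[0,0,0.03,0,0,0],[0,0,0.07,0,0,0],[0,0,0.11,0,0,0],[0,0,0.138,0,0,0],[0.015,0,0.138,0,0,0.2],[0.03,0,0.138,0,0,0.2],[0.04,0,0.138,0,0,0.2],[0.045,0,0.138,0,0,0.2],[0.0485,0,0.138,0,0,0.2],[0.0485,0,0.138,0,0,0.2],[0.0485,0,0.138,0,0,0.2]]'
cat >> h.py <<'E'
def lipcheck(save=None):
    a=-.0681-1.75;B=np.array([[np.cos(a),np.sin(a)],[-np.sin(a),np.cos(a)]]);h=np.array([.6172,.3343])
    L=lambda p:np.c_[(p[:,:2]-h)@B.T,p[:,2]]
    w=view("wrist",save);C=cloud(w);ok=w["range_z"]>0;m=cv2.inRange(cv2.cvtColor(w["frame"],cv2.COLOR_BGR2HSV),(45,110,50),(75,255,255))
    s=np.zeros(m.shape,bool);s[112:145,195:360]=1;zl=np.median(C[s&ok&(m>0)][:,2]);print("lip top z",zl.round(4),"-> tab bottom",(zl-.02).round(4))
    cs=(200,240,278,320,355);ys=[np.argmax(m[60:,c]>0)+60 for c in cs]
    print("lip outer x, y",L(plane(w,[(c,y-.5) for c,y in zip(cs,ys)],zl))[:,:2].round(4).tolist())
    Q=L(C[ok&(m==0)]);Q=Q[(abs(Q[:,0])<.02)&(Q[:,1]<-.03)&(Q[:,1]>-.17)&(Q[:,2]>.195)&(Q[:,2]<.235)]
    if len(Q)>30: print("door face x",np.median(Q[:,0]).round(4),len(Q))
    return w
E
python3 - <<'E'
from h import *
lipcheck("w7");T,s=pose();print(T[:3,3],T[2,:3].round(4))
E
```

```text
clock: 38.12
position: [0.5072, 0.2699, 0.189]
ee_rot: [-0.001, 0.79, 0.613, -0.0]
contact_force: [-0.2, 0.2, -3.2]
width: 0.0652
lip top z 0.2252 -> tab bottom 0.2052
lip outer x, y [[0.0164, -0.1139], [0.0165, -0.1022], [0.0166, -0.0911], [0.0166, -0.0788], [0.0168, -0.0685]]
door face x 0.0128 736
[0.507219   0.26992076 0.18896512] [ 3.e-04 -2.e-03 -1.e+00]
```

```bash
python3 -m crank '[[0.0012,0,0,0,0,0],[0.0012,0,0.006,0,0,0],[0.0012,0,0.012,0,0,0],[0.0012,0,0.018,0,0,0],[0.0012,0,0.023,0,0,0],[0.0012,0,0.026,0,0,0],[0.0012,0,0.026,0,0,0],[0.0012,0,0.026,0,0,0]]'
python3 - <<'E'
from h import *
lipcheck("w8");T,s=pose();print(T[:3,3],T[2,:3].round(4),s["contact_force"])
E
```

```text
clock: 39.17
position: [0.5076, 0.2712, 0.1632]
ee_rot: [-0.001, 0.79, 0.613, -0.0]
contact_force: [0.4, 1.4, -3.6]
width: 0.0652
lip top z 0.1994 -> tab bottom 0.1794
lip outer x, y [[0.0151, -0.1138], [0.0152, -0.1021], [0.0153, -0.091], [0.0153, -0.0787], [0.0155, -0.0684]]
[0.50766002 0.27119379 0.16323149] [ 7.0e-04 -1.5e-03 -1.0e+00] [ 0.43706056  0.70415929 -3.19032031]
```

```bash
python3 -m crank '[[0,0,0.002,0,0,0],[0,0,0.004,0,0,0],[0,0,0.005,0,0,0],[0,0,0.005,0,0,0]]'
python3 - <<'E'
from h import *
lipcheck("w9");T,s=pose();print(T[:3,3],s["contact_force"])
E
```

```text
clock: 39.72
position: [0.5077, 0.2712, 0.1588]
ee_rot: [-0.001, 0.79, 0.613, 0.0]
contact_force: [-1.5, -1.7, 0.3]
width: 0.0652
lip top z 0.1952 -> tab bottom 0.1752
lip outer x, y [[0.0151, -0.1137], [0.0152, -0.102], [0.0152, -0.0909], [0.0153, -0.0786], [0.0155, -0.0684]]
[0.50772179 0.27118448 0.15870216] [-1.42795548 -1.16301059 -0.17233966]
```

The weight has transferred to the louvre, so the tab is on the pocket floor. I release in two stages.

```bash
python3 -m crank '[[0,0,0,0,0,0],[0,0,0,0,0,0],[0,0,0,0,0,0],[0,0,0,0,0,0]]' 0.82
python3 -m crank '[[0,0,0,0,0,0],[0,0,0,0,0,0],[0,0,0,0,0,0],[0,0,0,0,0,0]]' 1
python3 - <<'E'
from h import *
lipcheck("w10")
E
python3 -m crank '[[0,0,-0.01,0,0,0],[0,0,-0.025,0,0,0],[0,0,-0.05,0,0,0],[-0.02,0,-0.1,0,0,0],[-0.06,0,-0.15,0,0,0],[-0.1,0,-0.19,0,0,0],[-0.1,0,-0.19,0,0,0],[-0.1,0,-0.19,0,0,0]]'
python3 - <<'E'
from h import *
w=view("wrist","w11");np.savez("pics/w11.npz",**w)
t=view("top","top11");s=view("side","side11")
cv2.imwrite("pics/v11.png",np.hstack([cv2.resize(x["frame"],(400,300)) for x in (t,s)]))
a=-.0681-1.75;B=np.array([[np.cos(a),np.sin(a)],[-np.sin(a),np.cos(a)]]);h=np.array([.6172,.3343])
C=cloud(w);m=(cv2.inRange(cv2.cvtColor(w["frame"],cv2.COLOR_BGR2HSV),(45,110,50),(75,255,255))>0)&(w["range_z"]>0)&(C[...,2]>.13)
P=C[m];L=np.c_[(P[:,:2]-h)@B.T,P[:,2]];q=L[(L[:,2]>.175)]
for x0 in np.arange(.01,.16,.01):
    k=q[(q[:,0]>=x0)&(q[:,0]<x0+.01)]
    if len(k)>10: print(x0.round(2),len(k),np.percentile(k[:,2],[50,95]).round(4),np.percentile(k[:,1],[2,98]).round(4))
print("min x",np.percentile(q[:,0],1))
E
```

```text
clock: 40.28
position: [0.5078, 0.2712, 0.1587]
ee_rot: [-0.001, 0.79, 0.613, 0.0]
contact_force: [-0.1, 0.1, -0.3]
width: 0.0699
clock: 40.78
position: [0.5078, 0.2712, 0.1587]
ee_rot: [-0.001, 0.79, 0.613, 0.0]
contact_force: [0.6, 0.0, 0.1]
width: 0.0854
lip top z 0.1947 -> tab bottom 0.1747
lip outer x, y [[0.0165, -0.1139], [0.0166, -0.1021], [0.0164, -0.0909], [0.0164, -0.0785], [0.0164, -0.0682]]
clock: 41.82
position: [0.4828, 0.1744, 0.3489]
ee_rot: [-0.001, 0.79, 0.612, 0.001]
contact_force: [0.4, 0.2, -0.1]
width: 0.0855
0.04 147 [0.1914 0.1932] [-0.1238 -0.059 ]
0.05 161 [0.1903 0.1919] [-0.1237 -0.0586]
0.06 135 [0.189  0.1908] [-0.1238 -0.059 ]
0.07 150 [0.1875 0.1894] [-0.1237 -0.0579]
0.08 117 [0.1864 0.1877] [-0.1235 -0.0582]
0.09 123 [0.1852 0.1868] [-0.124  -0.0579]
0.1 121 [0.1836 0.1855] [-0.1242 -0.0582]
0.11 109 [0.1826 0.1841] [-0.1239 -0.0579]
0.12 98 [0.181  0.1825] [-0.124  -0.0583]
0.13 94 [0.18   0.1814] [-0.124 -0.058]
0.14 83 [0.1785 0.18  ] [-0.1235 -0.0585]
0.15 28 [0.178  0.1791] [-0.1238 -0.0583]
min x 0.04084617329997161
```

View pics/w11.png

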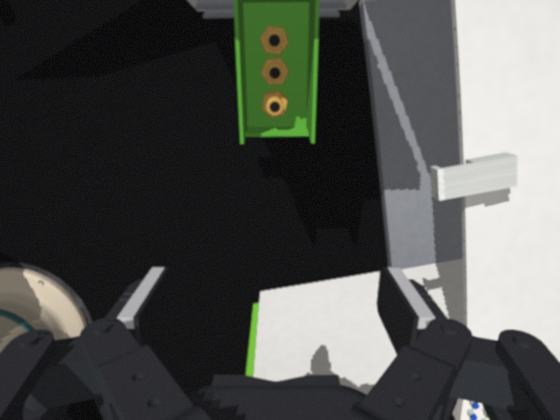

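View pics/v11.png

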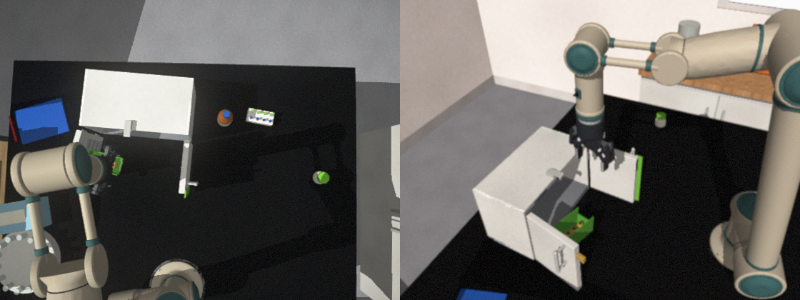

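The bin hangs on the louvre, with its rim sloping 0.13 rad nose down as expected. The three fittings are inside at (274,40), (274,72) and (275,105), no others are left on the bench, and both doors are still open. I hand in.

```bash
python3 -m crank '[[0,0,-0.03,0,0,0],[0,0,-0.03,0,0,0],[0,0,-0.03,0,0,0],[0,0,-0.03,0,0,0]]' && python3 -c "
from rig import job
print(job.sign_off())"
```

```text
clock: 42.48
position: [0.4822, 0.1749, 0.3758]
ee_rot: [-0.002, 0.79, 0.613, -0.002]
contact_force: [0.3, 0.9, 0.4]
width: 0.0855
the job is handed in; nothing more can be done
None
```

The cupboard is open, and the green bin hangs on the left door's top louvre with all three loose brass fittings in it. I handed in at about 42 s of the 210 s; sign-off gives no verdict.

- **Right door:** I swung it to about 1.5 rad by its handle, and it stayed there.
- **Bolt:** I pushed it down until it bottomed out, with the tab top at z = 0.215 m, 15 mm below where it started.
- **Left door:** I swung it against its stop. The arm's position gave about 1.73 rad rather than 1.75, and the handle was pushing back with about 6 N.
- **Bin and fittings:** The tab's lower edge measured 0.1747 m against the pocket floor at 0.175 m, and the tab was about 1 mm off the pocket's middle. The rim sloped 0.13 rad nose down, square to the door, as expected for a bin hung fully. The first two were measured just before the gripper backed off, so they were not repeated. I saw no other fittings on the bench.
- **Bystanders:** The last pictures showed the bottle, vial rack and jar in their original places. I only measured the bottle, with the fittings already in the bin, and it had not moved.

No check failed. The one disagreement was a rough depth fit of the left door before hanging, which was about 6 mm off; I used a close wrist-camera measurement instead.

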